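# Snap the ballast weight onto the sampler's eye

### The job

Pick up the steel ballast weight and push its snap hook onto the upright bar of the D-shaped eye on the water sampler until the spring gate has snapped shut behind the bar; the eye has slack in its guide and gives way at first. Then pull it gently back until the eye is drawn out to its stop and bears on the closed gate, and keep pulling with at least 4 N (aim for 7) for a second to prove it is caught; finally set it down flat on the bench, still hooked, and let go. Never load the eye hard (20 N is too much), do not drop the weight, and leave the jar, wash bottle and beaker where they stand.

Things in the scene. Friction and masses are not known exactly. Their poses are not given: they have to be found in the camera images.
- sinker: Loose plain steel ballast weight, 0.3 to 0.7 kg, 157 mm long: a bar 90 (x) x 26 (y) x 26 high, gripped across its width, with a rigid level snap hook on its +x end. Origin: centre of the bar's underside; x towards the hook's open end, z up. The hook is 10 mm round bar at z = 13: two prongs along +x, 26 mm clear between them (y = -12 to +14).
- mouth (a point): Middle of the hook's mouth, x = 110, y = 3, z = 13 mm in the weight's frame; it opens to +x. The mouth is 21 mm wide: y = -7.5 (rounded inward lip of the -y prong, which ends at x = 112) to +14 (the +y prong, ends at x = 105). An 8 mm bar entering straight along -x with its centre at y = 0 to +5 mm passes the gate freely.
- throat (a point): Weight's frame x = 66, y = 2, z = 13 mm: where the centre of the eye's bar should come when pushing in. The gate snaps shut behind an 8 mm bar once its centre has come to x = 72 or less; the bar hits the throat's end with its centre at about x = 54. Trapped and pulled back, it stops hard on the shut gate with its centre at x = 91.
- gate (a joint): Dark spring gate across the mouth: 6 mm rod, 27 mm long, hinged on the +y prong at x = 98, y = 16 mm, pointing to -y when shut. 0 rad = shut on its stop; grows as it swings inward (towards -x), to 1.4 at most. It cannot swing outward and springs shut by itself; a bar pushing it in meets about 2 N at first, up to 7 N when well open.
- sampler: Heavy caged white bottle sampler, immovable: 68 mm round base, 136 mm high, its axis at x = 134 mm; origin on the bench, roughly below the eye's upright bar; x towards the sampler's axis, z up. On its -x side a D-shaped eye of 8 mm round steel stands in the upright x-z plane, its upright bar nearest the robot. The weight is pushed on along +x.
- eye_bar (a point): Centre line of the eye's upright bar (8 mm), 40 mm above the bench; arms along the sampler's x at heights 75 and 5 mm. The eye slides along x in its guide with 30 mm of slack (under 1 N): pushed, it recedes to a stop before the gate yields, pulled it comes out to a stop; it starts anywhere between. Weight 0 to 45 mm up, x axes parallel: the prongs straddle the eye.
- jar: Bystander: white round jar with a red lid, 72 mm diameter, 100 mm high; origin under its centre.
- washbottle: Bystander: white wash bottle with yellow cap and spout, 64 mm diameter, 200 mm high; origin under its centre.
- beaker: Bystander: glass beaker, 72 mm diameter, 80 mm high; origin under its centre.
Things that resemble listed ones, but are neither listed nor needed, are in the scene too. What is meant by the sinker is not purple, and is the larger of those in its own colour.

How it is judged:
On the way, in this order (a step that is already met when the one before it is completed fails the run):
1. the eye's upright bar is inside the hook and the gate has snapped shut behind it (x of eye_bar in the frame of sinker between 0.046 and 0.096 m and y of eye_bar in the frame of sinker between -0.016 and 0.018 m and value of joint gate below 0.12 rad), for 0.1 s.
2. tug test: the weight is pulled back with at least 4 N against the eye so that the eye's bar bears on the shut gate (all of step 1 and x of eye_bar in the frame of sinker above 0.084 m and contact force between sinker and sampler above 4 N), for 0.4 s.
At the end, for the whole second after the job is handed in: The weight lies flat on the bench (within 6 mm and 0.1 rad), released and at rest, the eye's bar inside its hook (bar centre x 46 to 96, y -16 to 18 mm in its frame), the gate shut (below 0.12 rad); jar, wash bottle and beaker upright, within 20 mm of their places (all of step 1 and height (world z) of sinker below 0.006 m and angle between sinker's own z axis and vertical below 0.1 rad and linear speed of sinker below 0.02 m/s and contact force between the fingers and sinker below 0.1 N and distance of each of jar, washbottle, beaker from where it was at the start of the episode below 0.02 m and angle between each of jar, washbottle, beaker's own z axis and vertical below 0.15 rad); the robot touches nothing.
It fails at once if the weight or its hook loads the sampler's eye with more than 20 N (contact force between sinker and sampler above 20 N).
It fails at once if the weight is dropped or thrown (faster than 0.35 m/s while the fingers do not touch it) (linear speed of sinker above 0.35 m/s and contact force between the fingers and sinker below 0.1 N).
It fails at once if the jar, wash bottle or beaker is pushed more than 20 mm or tipped (distance of any of jar, washbottle, beaker from where it was at the start of the episode above 0.02 m or angle between any of jar, washbottle, beaker's own z axis and vertical above 0.3 rad).
It also fails if it takes over 61 s, if anything falls off the work surface, if the arm or the gripper's body presses on something with over 40 N, if the wrist force passes 120 N, or if a joint passes its speed limit or range.

### The arm

A 7-joint arm with a two-finger parallel gripper is mounted at the origin on the work surface. World frame = base frame: x ahead of the robot, y to its left, z up, the work surface at z = 0. Lengths are in m, angles in rad, forces in N, time in s.
With the tool pointing down it reaches from about 0.4 to 0.85 m from the base axis. Payload 10.4 kg.
Tool frame: the origin (TCP) lies on the mounting face of the last link; the fingertips stand r.tips_ahead ahead of it and the grasp point (between the pads) lies 164 mm ahead of it (r.tips_ahead is the distance from the TCP to the fingertips, in m); z points along the fingers, y is the line along which they close (so a half turn about z gives the same grasp; the last joint's range is limited). The gripper opens to 87 mm and grips with 3 to 60 N. Pads are 19 mm wide; open, the fingers measure 117 mm over their backs; the gripper's body (75 mm by 190 mm) begins 51 mm behind the grasp point.
Start: joints at [-1.282, 0.332, -0.065, 1.46, 0.022, 1.35, -0.088], TCP at [0.192, 0.595, 0.405] pointing down, gripper open.
Joint ranges: [-2.6, 2.6], [-0.5, 2.12], [-1.47, 1.34], [0.16, 2.42], [-1.27, 4.41], [0.06, 2.06], [-2.6, 2.6]. Speed limits (rad/s): [2.22, 2.22, 2.79, 2.79, 3.14, 3.14, 3.14].

### API

Orientations are given as a unit quaternion [x, y, z, w].
In Python, from bench import telemetry, imaging, job, r gives the robot as it stands.
- The arm moves only by the tool move_arm, never from a script. Its argument "steps" is a list of rows, each an object of numbers: "dx", "dy", "dz": the shift along the tool's x, y, z in cm; "spin": the turn about the tool's z in rad. In form: [{"dx": .., "dy": .., "dz": .., "spin": ..}, ...]. A call has 1 to 12 rows; each row shifts and turns the commanded pose from where the row before left it, along the tool's axes as they then stand; what a row does not reach is not made up. A row lasts 1/10 s, in which the tool goes at most 50 mm and 8.59 degrees, less where a joint would pass 70% of its speed; a pose out of reach is approached as far as the arm can. A call with a gripper value outside its range is refused whole. "claw" is the finger opening in cm, from 0 to 8.7, set as the call begins (left out, the last holds). The fingers move at their own pace and stop on an object; "squeeze" is the grip in N (left out, the last holds). Time passes only in rows, so rows that do not move let the fingers close. It gives the time, the measured TCP pose, the force, the opening and the grip force at its end, in the units of the state.
- telemetry.read_state(): the state, without advancing time (a new reading comes with each control period).
- imaging.camera(name): name is "side" or "top"; returns a dict with "img" (480x640x3 uint8, red, green, blue), "camera_matrix" (3x3 intrinsics, pixels), "D" ([k1, k2, p1, p2, k3] as OpenCV has them; the pictures are not rectified), "R" (3x3) and "t" (3): a world point X has camera coordinates R X + t. Camera axes: x right, y down, z forward; pixel columns grow to the right and rows downward; lengths in m; the calibration is good to about 2 mm. A picture is of the moment at which its call begins. There is no depth.
- job.close_job(): hands the job in; it is judged then, once.
The state is a dict: "time": time; "joint_positions": joint angles; "joint_vel": joint speeds; "joint_torque": joint torques, N m; "ee_pos": TCP position; "eef_rot": TCP orientation; "ft_force": force on the tool from outside, world axes, zero at the start; "torque": the same for the moment, N m; "width": finger opening in m; "grip_force": force on a finger pad.
Only numpy, scipy, OpenCV 4.12 (cv2) and the standard library are available. Lean on these libraries where they do the work, as an engineer would, in place of code of your own. Each camera call takes 0.05 s, during which the arm holds its last target. There are 200 camera calls.

## Working session

There is one attempt and no reset: what is moved stays moved. The work goes in short steps, Python scripts to look and compute and a tool call to move; the robot and the scene stay as the last step left them, time stands still between calls to the robot, and variables do not carry over. Pictures are saved under pics/ and viewed, at most 10 in all, crops included, and the job is handed in when it is done.

Besides the shell and the picture viewer there is one more tool, called after "Call:" as name(argument=value, ...), one argument or row to a line, values as JSON. move_arm: Moves the arm, as the interface text tells. Its arguments: {"type":"object","properties":{"steps":{"type":"array","items":{"type":"object","properties":{"dx":{"type":"number"},"dy":{"type":"number"},"dz":{"type":"number"},"spin":{"type":"number"}}}},"claw":{"type":"number"},"squeeze":{"type":"number"}},"required":["steps"]}

```bash
mkdir -p pics; cat > h.py <<'E'
import numpy as np, cv2
from bench import telemetry, imaging, job, r
def cam(n,f=None):
    c=imaging.camera(n)
    if f: cv2.imwrite('pics/'+f,c['img'][:,:,::-1])
    return c
def ray(c,u,v,z):
    p=cv2.undistortPoints(np.array([[[u,v]]],float),np.array(c['camera_matrix']),np.array(c['D']))[0,0]
    R=np.array(c['R']);t=np.array(c['t']);o=-R.T@t;d=R.T@np.array([p[0],p[1],1])
    return o+d*(z-o[2])/d[2]
def proj(c,P):
    R=np.array(c['R']);q,_=cv2.projectPoints(np.array(P,float).reshape(-1,3),cv2.Rodrigues(R)[0],np.array(c['t'],float),np.array(c['camera_matrix']),np.array(c['D']))
    return q.reshape(-1,2)
E
python3 - <<'E'
from h import *
for n in('top','side'):
    c=cam(n,n+'0.png');R=np.array(c['R']);print(n,-R.T@c['t'],R[2])
s=telemetry.read_state();print({k:np.round(v,3) for k,v in s.items()},r.tips_ahead)
E
```

```text
top [ 0.51031598 -0.01427599  1.37687099] [ 0.06650399  0.01413523 -0.99768603]
side [-0.1258824  -1.11888695  1.08715705] [ 0.44127291  0.65977763 -0.60825299]
{'time': np.float64(0.1), 'joint_positions': array([-1.282,  0.333, -0.065,  1.461,  0.022,  1.35 , -0.089]), 'joint_vel': array([-0.   , -0.001, -0.   , -0.001,  0.002,  0.002,  0.   ]), 'joint_torque': array([ 1.0000e-03, -6.2455e+01,  2.4000e-02, -3.9072e+01, -6.1000e-02,
        3.7000e-02,  0.0000e+00]), 'ee_pos': array([0.192, 0.595, 0.404]), 'eef_rot': array([ 0.155,  0.988, -0.001, -0.   ]), 'ft_force': array([-0.122,  0.286, -0.554]), 'torque': array([ 0.028,  0.051, -0.013]), 'grip_force': np.float64(0.0), 'width': np.float64(0.087)} 0.1822
```

View pics/top0.png

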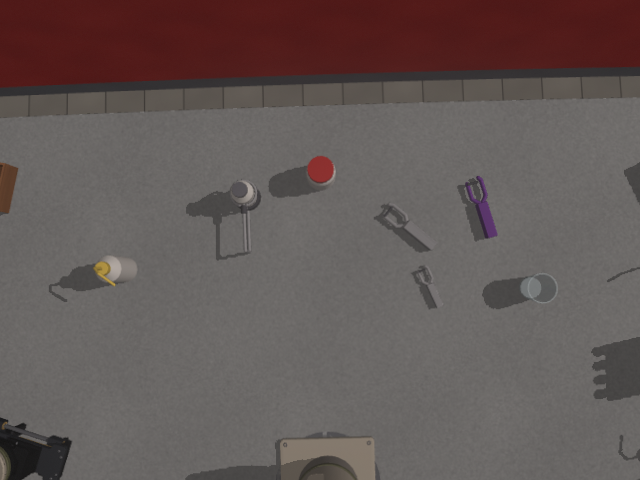

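View pics/side0.png

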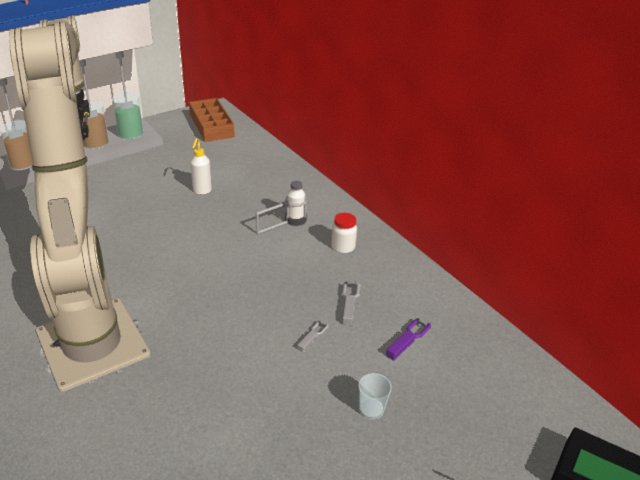

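The top view shows the grey sinker at about (410,228), with its hook towards (390,210). The sampler is at (243,193), and its eye's outer end is at about (248,252). The purple and small grey hooks are decoys. Next, enlarged crops.

```bash
python3 - <<'E'
from h import *
t=cv2.imread('pics/top0.png');s=cv2.imread('pics/side0.png')
f=lambda i,x,y,w,h,k:cv2.resize(i[y:y+h,x:x+w],None,fx=k,fy=k,interpolation=cv2.INTER_CUBIC)
a=np.hstack([f(t,215,170,50,100,6)[:, :300],f(t,370,190,80,75,6)[:450]] if 0 else [f(t,215,170,65,95,6),f(t,372,175,65,95,6)])
cv2.imwrite('pics/crop1.png',a);print(a.shape)
b=np.hstack([f(s,250,175,65,65,6),f(s,320,270,65,65,6)])
cv2.imwrite('pics/crop2.png',b)
E
```

```text
(570, 780, 3)
```

View pics/crop1.png

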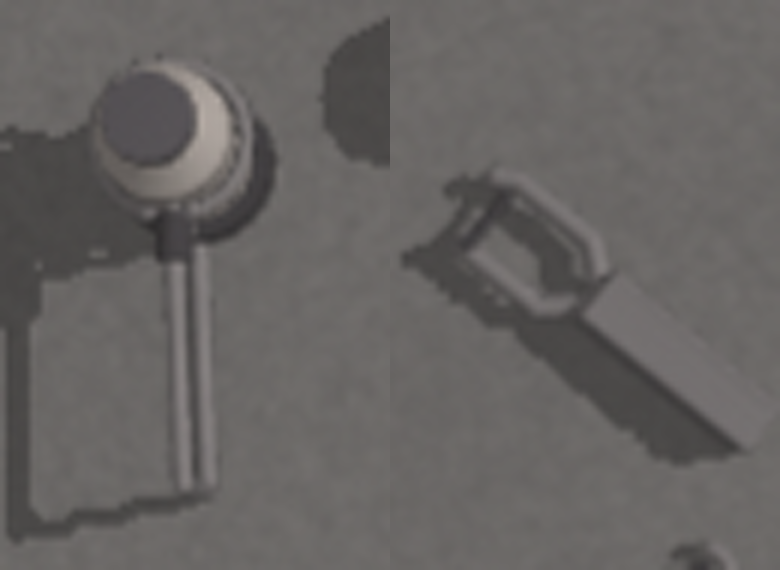

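View pics/crop2.png

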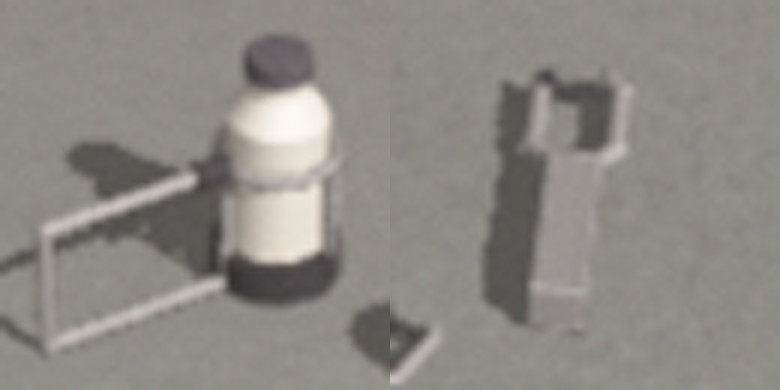

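The eye's upper arm is the left line, ending at crop (183,488), and the lower arm ends at (207,488). The sinker's top-face corners are clear in both crops, with the hook to the upper left. I'll fit both poses with both cameras.

```bash
python3 - <<'E'
from h import *
from scipy.optimize import least_squares
T=cam('top');S=cam('side')
px=lambda o,d:np.array([[o[0]+(x+.5)/6-.5,o[1]+(y+.5)/6-.5] for x,y in d])
W=lambda p,L:np.array([[p[0]+np.cos(p[2])*x-np.sin(p[2])*y,p[1]+np.sin(p[2])*x+np.cos(p[2])*y,z] for x,y,z in L])
# sinker
Lt=[(.045,-.013,.026),(.045,.013,.026),(-.045,.013,.026)];It=px((372,175),[(228,275),(192,315),(352,450)])
Ls=[(.045,.013,.026),(.045,-.013,.026),(-.045,-.013,.026),(-.045,.013,.026)];Is=px((320,270),[(158,152),(212,158),(197,292),(140,290)])
f=lambda p:np.r_[(proj(T,W(p,Lt))-It).ravel(),(proj(S,W(p,Ls))-Is).ravel()]
q=least_squares(f,[.6,-.2,.8]);print('sinker',q.x,np.round(q.fun,1))
# eye: points on line direction: e + d*s
It=px((215,170),[(183,486),(207,486)]);Is=px((250,175),[(45,230),(48,348)])
ax=[(0,0,.075),(0,0,.005)]
ta=px((215,170),[(172,260),(198,250)]);sa=px((250,175),[(200,178),(222,283)])
def g(p):
    b=[proj(T,W(p,ax))-It,proj(S,W(p,ax))-Is]
    far=[(p[3],0,.075),(p[4],0,.005)];far2=[(p[5],0,.075),(p[6],0,.005)]
    b+=[proj(T,W(p,far))-ta,proj(S,W(p,far2))-sa]
    return np.concatenate([x.ravel() for x in b])
q2=least_squares(g,[.6,.15,0,.1,.1,.1,.1]);print('eye',q2.x,np.round(q2.fun,1))
# sampler base centre check: neck top cap centre, z .136
cc=px((215,170),[(148,118)])[0];c=ray(T,*cc,.136);print('cap',c,'yaw',np.arctan2(c[1]-q2.x[1],c[0]-q2.x[0]),np.hypot(c[1]-q2.x[1],c[0]-q2.x[0]))
for n,u,v,z in(('jar',320,169,.1),('beak',545,288,.0)):print(n,ray(T,u,v,z))
E
```

```text
sinker [ 0.60777382 -0.24717037  0.84987978] [ 0.1 -0.9 -0.6  0.6  1.2  1.4 -0.1 -1.   0.7 -0.9  0.4  0.5 -0.4 -0.3]
eye [0.5804421  0.17893669 0.01938982 0.08939942 0.10186157 0.08922787
 0.10281322] [-0.2 -0.3 -0.   1.1  0.4  0.1  0.4 -0.5  0.3 -0.  -0.1  0.  -0.1 -0.2
 -0.1 -0.2]
cap [0.71700065 0.18032925 0.136     ] yaw 0.01019717504458688 0.13656565106369542
jar [ 0.76515502 -0.00508694  0.1       ]
beak [ 0.46856767 -0.55819732  0.        ]
```

Residuals are about 1 px and the sizes match. First, a translation towards the sinker at height.

Call:
move_arm(
  steps=[
    {"dx": -1.4,"dy": -1.4},
    {"dx": -2.7,"dy": -2.8},
    {"dx": -2.7,"dy": -2.8},
    {"dx": -2.7,"dy": -2.8},
    {"dx": -2.7,"dy": -2.8},
    {"dx": -2.7,"dy": -2.8},
    {"dx": -2.7,"dy": -2.8},
    {"dx": -2.7,"dy": -2.8},
    {"dx": -2.7,"dy": -2.8},
    {"dx": -2.7,"dy": -2.8},
    {"dx": -2.7,"dy": -2.8},
    {"dx": -2.7,"dy": -2.8},
  ],
)

```text
$.steps[0]: bad value
```

Call:
move_arm(
  steps=[
    {"dx": -2.7,"dy": -2.8},
    {"dx": -2.7,"dy": -2.8},
    {"dx": -2.7,"dy": -2.8},
    {"dx": -2.7,"dy": -2.8},
    {"dx": -2.7,"dy": -2.8},
    {"dx": -2.7,"dy": -2.8},
    {"dx": -2.7,"dy": -2.8},
    {"dx": -2.7,"dy": -2.8},
    {"dx": -2.7,"dy": -2.8},
    {"dx": -2.7,"dy": -2.8},
    {"dx": -2.7,"dy": -2.8},
    {"dx": -1.4,"dy": -1.4},
  ],
)

```text
$.steps[0]: bad value
```

Call:
move_arm(
  steps=[
    {"spin": 0.14},
    {"spin": 0.14},
    {"spin": 0.14},
    {"spin": 0.14},
    {"spin": 0.14},
    {"spin": 0.14},
    {"spin": 0.14},
    {"spin": 0.14},
    {"spin": 0.14},
    {"spin": 0.14},
    {"spin": 0.14},
    {"spin": 0.14},
  ],
)

```text
$.steps[0]: bad value
```

```bash
cat >> h.py <<'E'
from scipy.spatial.transform import Rotation as Ro
def goal(x,y,yawy,z=None):
    "tool-frame shift (cm) and spin to reach TCP x,y,z with tool y-axis at world yaw yawy; shift first"
    s=telemetry.read_state();M=Ro.from_quat(s['eef_rot']).as_matrix();p=np.array(s['ee_pos'])
    d=np.array([x,y,p[2] if z is None else z])-p
    a=np.arctan2(M[1,1],M[0,1]);sp=-((yawy-a+np.pi)%(2*np.pi)-np.pi)
    print('t',round(float(s['time']),2),'pos',np.round(p,4),'tilt',np.round(M[:,2],4),'yawy',round(a,4),'| shift cm',np.round(M.T@d*100,2),'spin',round(sp,3),'F',np.round(s['ft_force'],2),'w',round(float(s['width']),4),'grip',round(float(s['grip_force']),1),'q7',round(float(s['joint_positions'][6]),2))
    return M
E
python3 - <<'E'
from h import *
y=.85;goal(.6078-.005*np.cos(y),-.2472-.005*np.sin(y),y-np.pi/2,.3)
E
```

```text
t 0.2 pos [0.1917 0.5948 0.4043] tilt [-2.e-04 -8.e-04 -1.e+00] yawy 1.2591 | shift cm [-65.23 -67.83  10.49] spin 1.98 F [0.59 0.4  0.29] w 0.0867 grip 0.0 q7 -0.09
```

All four keys appear to be required.

Call:
move_arm(
  steps=[
    {"dx": -1.4,"dy": -1.4,"dz": 0,"spin": 0},
    {"dx": -2.7,"dy": -2.8,"dz": 0,"spin": 0},
    {"dx": -2.7,"dy": -2.8,"dz": 0,"spin": 0},
    {"dx": -2.7,"dy": -2.8,"dz": 0,"spin": 0},
    {"dx": -2.7,"dy": -2.8,"dz": 0,"spin": 0},
    {"dx": -2.7,"dy": -2.8,"dz": 0,"spin": 0},
    {"dx": -2.7,"dy": -2.8,"dz": 0,"spin": 0},
    {"dx": -2.7,"dy": -2.8,"dz": 0,"spin": 0},
    {"dx": -2.7,"dy": -2.8,"dz": 0,"spin": 0},
    {"dx": -2.7,"dy": -2.8,"dz": 0,"spin": 0},
    {"dx": -2.7,"dy": -2.8,"dz": 0,"spin": 0},
    {"dx": -2.7,"dy": -2.8,"dz": 0,"spin": 0},
  ],
)

```text
time: 1.4
ee_pos: [0.3893, 0.1914, 0.4048]
eef_rot: [0.155, 0.988, 0.0, 0.0]
ft_force: [0.2, 0.6, 0.2]
width: 0.0868
grip_force: 0.0
```

Call:
move_arm(
  steps=[
    {"dx": -2.7,"dy": -2.8,"dz": 0,"spin": 0},
    {"dx": -2.7,"dy": -2.8,"dz": 0,"spin": 0},
    {"dx": -2.7,"dy": -2.8,"dz": 0,"spin": 0},
    {"dx": -2.7,"dy": -2.8,"dz": 0,"spin": 0},
    {"dx": -2.7,"dy": -2.8,"dz": 0,"spin": 0},
    {"dx": -2.7,"dy": -2.8,"dz": 0,"spin": 0},
    {"dx": -2.7,"dy": -2.8,"dz": 0,"spin": 0},
    {"dx": -2.7,"dy": -2.8,"dz": 0,"spin": 0},
    {"dx": -2.7,"dy": -2.8,"dz": 0,"spin": 0},
    {"dx": -2.7,"dy": -2.8,"dz": 0,"spin": 0},
    {"dx": -2.7,"dy": -2.8,"dz": 0,"spin": 0},
    {"dx": -1.4,"dy": -1.4,"dz": 0,"spin": 0},
  ],
)

```text
time: 2.6
ee_pos: [0.5865, -0.2119, 0.4043]
eef_rot: [0.156, 0.988, -0.001, -0.0]
ft_force: [-0.7, -0.3, 0.1]
width: 0.0869
grip_force: 0.0
```

Call:
move_arm(
  steps=[
    {"dx": 0,"dy": 0,"dz": 0,"spin": 0.14},
    {"dx": 0,"dy": 0,"dz": 0,"spin": 0.14},
    {"dx": 0,"dy": 0,"dz": 0,"spin": 0.14},
    {"dx": 0,"dy": 0,"dz": 0,"spin": 0.14},
    {"dx": 0,"dy": 0,"dz": 0,"spin": 0.14},
    {"dx": 0,"dy": 0,"dz": 0,"spin": 0.14},
    {"dx": 0,"dy": 0,"dz": 0,"spin": 0.14},
    {"dx": 0,"dy": 0,"dz": 0,"spin": 0.14},
    {"dx": 0,"dy": 0,"dz": 0,"spin": 0.14},
    {"dx": 0,"dy": 0,"dz": 0,"spin": 0.14},
    {"dx": 0,"dy": 0,"dz": 0,"spin": 0.14},
    {"dx": 0,"dy": 0,"dz": 0,"spin": 0.14},
  ],
)

```text
time: 3.8
ee_pos: [0.5862, -0.2087, 0.4045]
eef_rot: [0.841, 0.541, -0.0, -0.0]
ft_force: [-0.1, -0.3, 0.1]
width: 0.087
grip_force: 0.0
```

```bash
python3 - <<'E'
from h import *
y=.85;M=goal(.6078-.005*np.cos(y),-.2472-.005*np.sin(y),y-np.pi/2,.3);print(M.round(3))
E
```

```text
t 3.8 pos [ 0.5862 -0.2087  0.4045] tilt [-3.e-04  3.e-04 -1.e+00] yawy -0.4265 | shift cm [-3.09  3.42 10.45] spin 0.294 F [-0.07 -0.34  0.15] w 0.087 grip 0.0 q7 0.17
[[ 0.414  0.91  -0.   ]
 [ 0.91  -0.414  0.   ]
 [ 0.    -0.    -1.   ]]
```

Call:
move_arm(
  steps=[
    {"dx": -1.0,"dy": 1.1,"dz": 2,"spin": 0},
    {"dx": -1.0,"dy": 1.2,"dz": 3,"spin": 0},
    {"dx": -1.1,"dy": 1.1,"dz": 3,"spin": 0},
    {"dx": 0,"dy": 0,"dz": 2.4,"spin": 0.1},
    {"dx": 0,"dy": 0,"dz": 0,"spin": 0.1},
    {"dx": 0,"dy": 0,"dz": 0,"spin": 0.094},
    {"dx": 0,"dy": 0,"dz": 0,"spin": 0},
    {"dx": 0,"dy": 0,"dz": 0,"spin": 0},
  ],
)

```text
time: 4.6
ee_pos: [0.6046, -0.2509, 0.3006]
eef_rot: [0.909, 0.416, -0.0, -0.0]
ft_force: [-0.6, -0.6, 0.2]
width: 0.0869
grip_force: 0.0
```

```bash
python3 - <<'E'
from h import *
y=.85;M=goal(.6078-.005*np.cos(y),-.2472-.005*np.sin(y),y-np.pi/2,.186)
c=cam('top');s=cam('side')
f=lambda i,x,y,w,h,k:cv2.resize(i[y:y+h,x:x+w,::-1],None,fx=k,fy=k,interpolation=cv2.INTER_CUBIC)
cv2.imwrite('pics/g1.png',np.hstack([f(c['img'],350,160,110,110,3.6),f(s['img'],300,240,110,110,3.6)]))
E
```

```text
t 4.6 pos [ 0.6046 -0.2509  0.3006] tilt [-2.e-04 -0.e+00 -1.e+00] yawy -0.712 | shift cm [-1.000e-02 -0.000e+00  1.146e+01] spin 0.009 F [-0.61 -0.64  0.24] w 0.0869 grip 0.0 q7 0.03
```

View pics/g1.png

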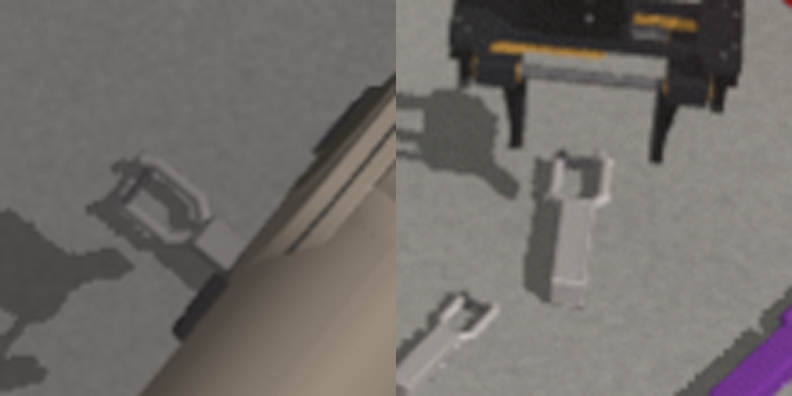

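The fingers straddle the sinker: in the side view they are at (515,130) and (658,140), with the weight between them at 572. Descend and grip.

Call:
move_arm(
  steps=[
    {"dx": 0,"dy": 0,"dz": 2,"spin": 0.009},
    {"dx": 0,"dy": 0,"dz": 3,"spin": 0},
    {"dx": 0,"dy": 0,"dz": 3,"spin": 0},
    {"dx": 0,"dy": 0,"dz": 2,"spin": 0},
    {"dx": 0,"dy": 0,"dz": 1,"spin": 0},
    {"dx": 0,"dy": 0,"dz": 0.4,"spin": 0},
    {"dx": 0,"dy": 0,"dz": 0,"spin": 0},
    {"dx": 0,"dy": 0,"dz": 0,"spin": 0},
  ],
)

```text
time: 5.5
ee_pos: [0.6049, -0.2513, 0.1879]
eef_rot: [0.912, 0.411, 0.001, 0.0]
ft_force: [-0.1, 0.5, 0.6]
width: 0.0872
grip_force: 0.0
```

Call:
move_arm(
  steps=[
    {"dx": 0,"dy": 0,"dz": 0,"spin": 0},
    {"dx": 0,"dy": 0,"dz": 0,"spin": 0},
    {"dx": 0,"dy": 0,"dz": 0,"spin": 0},
    {"dx": 0,"dy": 0,"dz": 0,"spin": 0},
    {"dx": 0,"dy": 0,"dz": 0,"spin": 0},
    {"dx": 0,"dy": 0,"dz": 0,"spin": 0},
    {"dx": 0,"dy": 0,"dz": 0,"spin": 0},
    {"dx": 0,"dy": 0,"dz": 0,"spin": 0},
    {"dx": 0,"dy": 0,"dz": 0,"spin": 0},
    {"dx": 0,"dy": 0,"dz": 0,"spin": 0},
  ],
  claw=2.0,
  squeeze=40,
)

```text
time: 6.5
ee_pos: [0.6042, -0.2508, 0.1866]
eef_rot: [0.912, 0.411, -0.0, -0.001]
ft_force: [-4.7, 3.1, 3.7]
width: 0.0257
grip_force: 40.0
```

Call:
move_arm(
  steps=[
    {"dx": 0,"dy": 0,"dz": -0.5,"spin": 0},
    {"dx": 0,"dy": 0,"dz": -1,"spin": 0},
    {"dx": 0,"dy": 0,"dz": -2,"spin": 0},
    {"dx": 0,"dy": 0,"dz": -2,"spin": 0},
    {"dx": 0,"dy": 0,"dz": -1.5,"spin": 0},
    {"dx": 0.6,"dy": -1.4,"dz": 0,"spin": 0},
    {"dx": 1.1,"dy": -2.6,"dz": 0,"spin": 0},
    {"dx": 1.1,"dy": -2.7,"dz": 0,"spin": 0},
    {"dx": 1.1,"dy": -2.7,"dz": 0,"spin": 0},
    {"dx": 1.1,"dy": -2.7,"dz": 0,"spin": 0},
    {"dx": 1.1,"dy": -2.7,"dz": 0,"spin": 0},
    {"dx": 1.1,"dy": -2.7,"dz": 0,"spin": 0},
  ],
)

```text
time: 7.7
ee_pos: [0.5205, -0.0804, 0.257]
eef_rot: [0.912, 0.411, 0.0, -0.0]
ft_force: [0.1, 0.3, -5.3]
width: 0.0259
grip_force: 40.0
```

Call:
move_arm(
  steps=[
    {"dx": 1.1,"dy": -2.7,"dz": 0,"spin": 0},
    {"dx": 1.1,"dy": -2.7,"dz": 0,"spin": 0},
    {"dx": 1.1,"dy": -2.7,"dz": 0,"spin": 0},
    {"dx": 1.1,"dy": -2.7,"dz": 0,"spin": 0},
    {"dx": 1.1,"dy": -2.7,"dz": 0,"spin": 0},
    {"dx": 1.1,"dy": -2.7,"dz": 0,"spin": 0},
    {"dx": 1.1,"dy": -2.7,"dz": 0,"spin": 0},
    {"dx": 1.1,"dy": -2.7,"dz": 0,"spin": 0},
    {"dx": 1.1,"dy": -2.7,"dz": 0,"spin": 0},
    {"dx": 0.6,"dy": -1.4,"dz": 0,"spin": 0},
  ],
)

```text
time: 8.7
ee_pos: [0.3971, 0.1693, 0.2569]
eef_rot: [0.911, 0.412, 0.0, -0.001]
ft_force: [0.0, -0.3, -5.0]
width: 0.0255
grip_force: 40.0
```

Call:
move_arm(
  steps=[
    {"dx": 0,"dy": 0,"dz": 0,"spin": 0.06},
    {"dx": 0,"dy": 0,"dz": 0,"spin": 0.12},
    {"dx": 0,"dy": 0,"dz": 0,"spin": 0.12},
    {"dx": 0,"dy": 0,"dz": 0,"spin": 0.12},
    {"dx": 0,"dy": 0,"dz": 0,"spin": 0.12},
    {"dx": 0,"dy": 0,"dz": 0,"spin": 0.12},
    {"dx": 0,"dy": 0,"dz": 0,"spin": 0.12},
    {"dx": 0,"dy": 0,"dz": 0,"spin": 0.05},
    {"dx": 0,"dy": 0,"dz": 0,"spin": 0},
    {"dx": 0,"dy": 0,"dz": 0,"spin": 0},
  ],
)

```text
time: 9.7
ee_pos: [0.3982, 0.1674, 0.2568]
eef_rot: [1.0, 0.009, -0.0, -0.0]
ft_force: [-0.0, 0.4, -4.9]
width: 0.026
grip_force: 40.0
```

```bash
python3 - <<'E'
from h import *
goal(.395,.174,.015-np.pi/2,.196)
E
```

```text
t 9.7 pos [0.3982 0.1674 0.2568] tilt [-3.e-04  8.e-04 -1.e+00] yawy -1.5529 | shift cm [-0.31 -0.66  6.08] spin 0.003 F [-0.05  0.39 -4.86] w 0.026 grip 40.0 q7 -1.93
```

Call:
move_arm(
  steps=[
    {"dx": 0,"dy": -0.3,"dz": 1,"spin": 0},
    {"dx": 0,"dy": -0.36,"dz": 2,"spin": 0},
    {"dx": 0,"dy": 0,"dz": 2,"spin": 0.003},
    {"dx": 0,"dy": 0,"dz": 1,"spin": 0},
    {"dx": 0,"dy": 0,"dz": 0,"spin": 0},
    {"dx": 0,"dy": 0,"dz": 0,"spin": 0},
    {"dx": 0,"dy": 0,"dz": 0,"spin": 0},
  ],
)

```text
time: 10.4
ee_pos: [0.3984, 0.1745, 0.1975]
eef_rot: [1.0, 0.007, 0.0, -0.001]
ft_force: [0.1, -0.3, -5.7]
width: 0.0258
grip_force: 40.0
```

```bash
python3 - <<'E'
from h import *
goal(.395,.174,.015-np.pi/2,.196)
c=cam('top','t2.png');s=cam('side','s2.png')
f=lambda i,x,y,w,h,k:cv2.resize(i[y:y+h,x:x+w,::-1],None,fx=k,fy=k,interpolation=cv2.INTER_CUBIC)
cv2.imwrite('pics/g2.png',np.hstack([f(c['img'],220,220,65,80,6),f(s['img'],200,190,65,80,6)]))
E
```

```text
t 10.4 pos [0.3984 0.1745 0.1975] tilt [ 9.0e-04  1.1e-03 -1.0e+00] yawy -1.5565 | shift cm [-0.34  0.04  0.15] spin -0.001 F [ 0.11 -0.26 -5.66] w 0.0258 grip 40.0 q7 -1.72
```

View pics/g2.png

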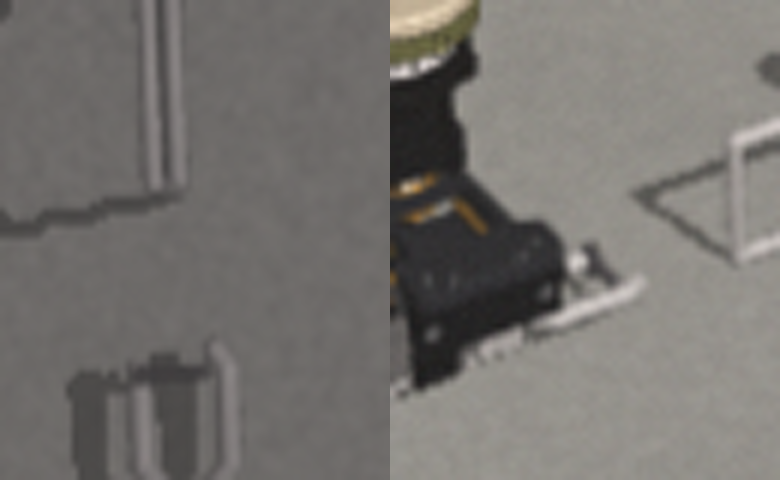

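The left (+y) prong's centre line is at crop x≈145 and the right (−y) prong's is at x≈231, at row 440. The lip is at about (215,345). The eye's lines end at (157,188) and (179,188). I'll convert these to world positions.

```bash
python3 - <<'E'
from h import *
c=cam('top');s=cam('side')
P=lambda u,v,z:ray(c,220+(u+.5)/6-.5,220+(v+.5)/6-.5,z).round(4)
print('prong+',P(145,440,.0245),'prong-',P(231,440,.0245),'tip',P(215,342,.0245))
print('eye hi',P(157,186,.075),'lo',P(179,186,.005),'far hi',P(148,20,.075),'far lo',P(173,20,.005))
# predicted
x0,y0,a=.3984+.005,.1745,.0145
for n,L in(('+',(.09,.019)),('-',(.09,-.017)),('tip',(.112,-.0125))):
    print(n,x0+L[0]-a*L[1],y0+L[1]+a*L[0])
q=proj(s,[[.5804,.179,.075],[.5804,.179,.005],[x0+.112,y0-.0125,.0245]]);print((q-[200,190])*6+[390,0])
E
```

```text
prong+ [0.4783 0.1914 0.0245] prong- [0.4774 0.156  0.0245] tip [0.5176 0.1618 0.0245]
eye hi [0.5796 0.177  0.075 ] lo [0.5831 0.178  0.005 ] far hi [0.6458 0.1793 0.075 ] far lo [0.6527 0.1792 0.005 ]
+ 0.49312449999999997 0.19480499999999998
- 0.49364649999999993 0.15880499999999997
tip 0.51558125 0.16362399999999996
[[734.68311893 138.0751524 ]
 [738.02384431 252.38575957]
 [639.07564771 278.58740997]]
```

Compared within the one image, the bar sits at sinker y≈+3 to +4, which is acceptable. I'll nudge 0.7 mm to +y and advance to near the gate.

Call:
move_arm(
  steps=[
    {"dx": 0.3,"dy": -0.07,"dz": 0,"spin": 0},
    {"dx": 0.7,"dy": 0,"dz": 0,"spin": 0},
    {"dx": 1,"dy": 0,"dz": 0,"spin": 0},
    {"dx": 1,"dy": 0,"dz": 0,"spin": 0},
    {"dx": 1,"dy": 0,"dz": 0,"spin": 0},
    {"dx": 1,"dy": 0,"dz": 0,"spin": 0},
    {"dx": 0.6,"dy": 0,"dz": 0,"spin": 0},
    {"dx": 0.3,"dy": 0,"dz": 0,"spin": 0},
    {"dx": 0,"dy": 0,"dz": 0,"spin": 0},
    {"dx": 0,"dy": 0,"dz": 0,"spin": 0},
  ],
)

```text
time: 11.6
ee_pos: [0.4568, 0.1758, 0.1966]
eef_rot: [1.0, 0.007, -0.0, 0.0]
ft_force: [0.2, -0.2, -4.1]
width: 0.0255
grip_force: 40.0
```

```bash
python3 - <<'E'
from h import *
goal(.395,.174,.015-np.pi/2,.1965)
c=cam('top');s=cam('side')
f=lambda i,x,y,w,h,k:cv2.resize(i[y:y+h,x:x+w,::-1],None,fx=k,fy=k,interpolation=cv2.INTER_CUBIC)
cv2.imwrite('pics/g3.png',np.hstack([f(c['img'],220,210,65,80,6),f(s['img'],225,180,65,80,6)]))
E
```

```text
t 11.6 pos [0.4568 0.1758 0.1966] tilt [-4.e-04 -0.e+00 -1.e+00] yawy -1.557 | shift cm [-6.18  0.09  0.01] spin -0.001 F [ 0.16 -0.17 -4.14] w 0.0255 grip 40.0 q7 -1.6
```

View pics/g3.png

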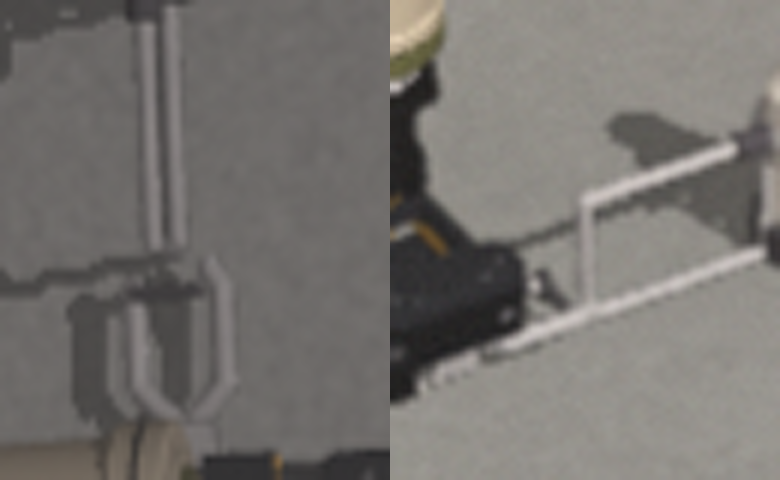

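The bar lies between the prongs, slightly to the +y side (sinker y≈4). I'll nudge another 1 mm and push on slowly.

Call:
move_arm(
  steps=[
    {"dx": 0.1,"dy": -0.1,"dz": 0,"spin": 0},
    {"dx": 0.3,"dy": 0,"dz": 0,"spin": 0},
    {"dx": 0.3,"dy": 0,"dz": 0,"spin": 0},
    {"dx": 0.3,"dy": 0,"dz": 0,"spin": 0},
    {"dx": 0.3,"dy": 0,"dz": 0,"spin": 0},
    {"dx": 0.3,"dy": 0,"dz": 0,"spin": 0},
    {"dx": 0.2,"dy": 0,"dz": 0,"spin": 0},
    {"dx": 0.2,"dy": 0,"dz": 0,"spin": 0},
  ],
)

```text
time: 12.5
ee_pos: [0.4771, 0.1771, 0.1967]
eef_rot: [1.0, 0.007, -0.0, 0.0]
ft_force: [-0.6, -0.3, -5.2]
width: 0.0258
grip_force: 40.0
```

Call:
move_arm(
  steps=[
    {"dx": 0.2,"dy": 0,"dz": 0,"spin": 0},
    {"dx": 0.2,"dy": 0,"dz": 0,"spin": 0},
    {"dx": 0.2,"dy": 0,"dz": 0,"spin": 0},
    {"dx": 0.2,"dy": 0,"dz": 0,"spin": 0},
    {"dx": 0.2,"dy": 0,"dz": 0,"spin": 0},
  ],
)

```text
time: 13.0
ee_pos: [0.4871, 0.1772, 0.1967]
eef_rot: [1.0, 0.007, -0.0, -0.0]
ft_force: [0.1, -0.5, -4.5]
width: 0.0258
grip_force: 40.0
```

Call:
move_arm(
  steps=[
    {"dx": 0.2,"dy": 0,"dz": 0,"spin": 0},
    {"dx": 0.2,"dy": 0,"dz": 0,"spin": 0},
    {"dx": 0.2,"dy": 0,"dz": 0,"spin": 0},
    {"dx": 0.2,"dy": 0,"dz": 0,"spin": 0},
  ],
)

```text
time: 13.4
ee_pos: [0.4952, 0.1774, 0.1967]
eef_rot: [1.0, 0.007, -0.0, -0.0]
ft_force: [-0.7, -0.2, -5.1]
width: 0.0255
grip_force: 40.0
```

```bash
python3 - <<'E'
from h import *
goal(.395,.174,.015-np.pi/2,.1965)
c=cam('top');s=cam('side')
f=lambda i,x,y,w,h,k:cv2.resize(i[y:y+h,x:x+w,::-1],None,fx=k,fy=k,interpolation=cv2.INTER_CUBIC)
cv2.imwrite('pics/g4.png',np.hstack([f(c['img'],220,185,65,80,6),f(s['img'],235,170,65,80,6)]))
E
```

```text
t 13.4 pos [0.4952 0.1774 0.1967] tilt [-0.e+00  1.e-04 -1.e+00] yawy -1.557 | shift cm [-10.02   0.2    0.02] spin -0.001 F [-0.68 -0.16 -5.14] w 0.0255 grip 40.0 q7 -1.55
```

View pics/g4.png

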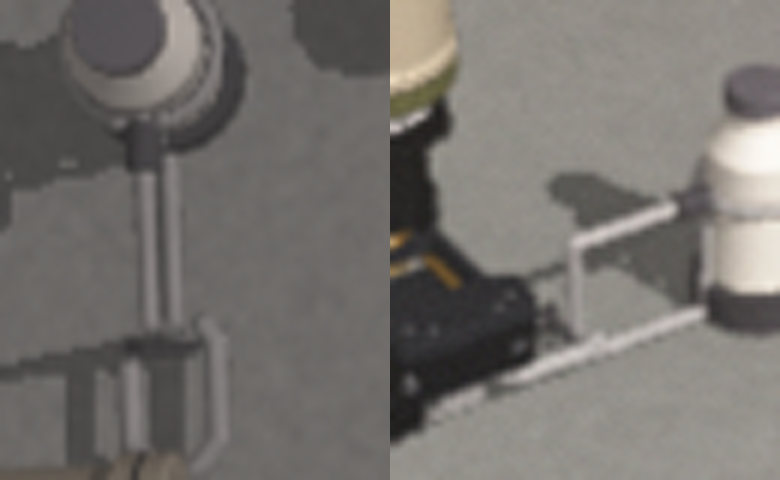

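The eye has receded about 26 mm and the bar is centred in the mouth. I'll carry on with force watching.

Call:
move_arm(
  steps=[
    {"dx": 0.2,"dy": 0,"dz": 0,"spin": 0},
    {"dx": 0.2,"dy": 0,"dz": 0,"spin": 0},
    {"dx": 0.2,"dy": 0,"dz": 0,"spin": 0},
  ],
)

```text
time: 13.8
ee_pos: [0.501, 0.1775, 0.1967]
eef_rot: [1.0, 0.007, -0.0, -0.0]
ft_force: [-2.9, 0.5, -4.5]
width: 0.0253
grip_force: 40.0
```

Call:
move_arm(
  steps=[
    {"dx": 0.2,"dy": 0,"dz": 0,"spin": 0},
    {"dx": 0.2,"dy": 0,"dz": 0,"spin": 0},
    {"dx": 0.2,"dy": 0,"dz": 0,"spin": 0},
  ],
)

```text
time: 14.1
ee_pos: [0.507, 0.1775, 0.1966]
eef_rot: [1.0, 0.007, -0.0, -0.0]
ft_force: [-2.0, -0.1, -5.6]
width: 0.0258
grip_force: 40.0
```

Call:
move_arm(
  steps=[
    {"dx": 0.2,"dy": 0,"dz": 0,"spin": 0},
    {"dx": 0.2,"dy": 0,"dz": 0,"spin": 0},
    {"dx": 0.2,"dy": 0,"dz": 0,"spin": 0},
  ],
)

```text
time: 14.4
ee_pos: [0.5132, 0.1777, 0.1968]
eef_rot: [1.0, 0.007, 0.0, -0.0]
ft_force: [-1.8, 1.3, -5.9]
width: 0.0258
grip_force: 40.0
```

Call:
move_arm(
  steps=[
    {"dx": 0.2,"dy": 0,"dz": 0,"spin": 0},
    {"dx": 0.2,"dy": 0,"dz": 0,"spin": 0},
    {"dx": 0.2,"dy": 0,"dz": 0,"spin": 0},
  ],
)

```text
time: 14.7
ee_pos: [0.5192, 0.1778, 0.1968]
eef_rot: [1.0, 0.007, 0.0, -0.0]
ft_force: [-1.3, 1.8, -5.1]
width: 0.0256
grip_force: 40.0
```

Call:
move_arm(
  steps=[
    {"dx": 0.2,"dy": 0,"dz": 0,"spin": 0},
    {"dx": 0.2,"dy": 0,"dz": 0,"spin": 0},
    {"dx": 0.2,"dy": 0,"dz": 0,"spin": 0},
    {"dx": 0.2,"dy": 0,"dz": 0,"spin": 0},
  ],
)

```text
time: 15.1
ee_pos: [0.5273, 0.1778, 0.1968]
eef_rot: [1.0, 0.007, 0.0, -0.0]
ft_force: [-0.8, 1.1, -5.8]
width: 0.0257
grip_force: 40.0
```

Call:
move_arm(
  steps=[
    {"dx": 0.2,"dy": 0,"dz": 0,"spin": 0},
    {"dx": 0.2,"dy": 0,"dz": 0,"spin": 0},
  ],
)

```text
time: 15.3
ee_pos: [0.5313, 0.1777, 0.1968]
eef_rot: [1.0, 0.007, 0.0, 0.0]
ft_force: [0.3, -0.3, -5.5]
width: 0.0254
grip_force: 40.0
```

Call:
move_arm(
  steps=[
    {"dx": 0.2,"dy": 0,"dz": 0,"spin": 0},
    {"dx": 0.2,"dy": 0,"dz": 0,"spin": 0},
  ],
)

```text
time: 15.5
ee_pos: [0.5352, 0.1776, 0.1967]
eef_rot: [1.0, 0.007, 0.0, 0.0]
ft_force: [-0.3, -0.2, -4.8]
width: 0.0255
grip_force: 40.0
```

Call:
move_arm(
  steps=[
    {"dx": 0.1,"dy": 0,"dz": 0,"spin": 0},
    {"dx": 0.1,"dy": 0,"dz": 0,"spin": 0},
  ],
)

```text
time: 15.7
ee_pos: [0.5371, 0.1778, 0.1967]
eef_rot: [1.0, 0.007, 0.0, 0.0]
ft_force: [-0.3, -0.3, -5.3]
width: 0.026
grip_force: 40.0
```

```bash
python3 - <<'E'
from h import *
goal(.395,.174,.015-np.pi/2,.1965)
c=cam('top');s=cam('side')
f=lambda i,x,y,w,h,k:cv2.resize(i[y:y+h,x:x+w,::-1],None,fx=k,fy=k,interpolation=cv2.INTER_CUBIC)
cv2.imwrite('pics/g5.png',np.hstack([f(c['img'],220,170,65,80,6),f(s['img'],245,170,65,80,6)]))
E
```

```text
t 15.7 pos [0.5371 0.1778 0.1967] tilt [ 0. -0. -1.] yawy -1.5572 | shift cm [-14.21   0.19   0.02] spin -0.001 F [-0.33 -0.29 -5.31] w 0.026 grip 40.0 q7 -1.51
```

View pics/g5.png

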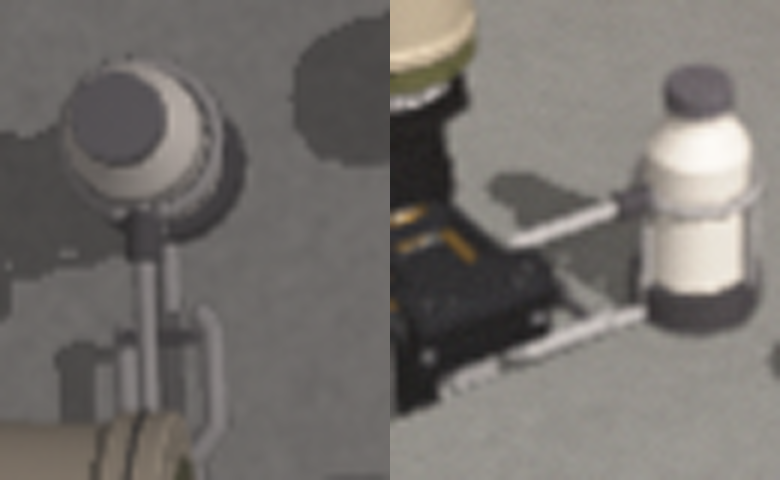

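The dark gate rod spans the mouth behind the bar (top crop, about (165,332)), and the force fell to zero, so the gate has snapped shut. Now a gentle pull back.

Call:
move_arm(
  steps=[
    {"dx": -0.3,"dy": 0,"dz": 0,"spin": 0},
    {"dx": -0.5,"dy": 0,"dz": 0,"spin": 0},
    {"dx": -0.5,"dy": 0,"dz": 0,"spin": 0},
    {"dx": -0.5,"dy": 0,"dz": 0,"spin": 0},
    {"dx": -0.5,"dy": 0,"dz": 0,"spin": 0},
    {"dx": -0.5,"dy": 0,"dz": 0,"spin": 0},
    {"dx": -0.5,"dy": 0,"dz": 0,"spin": 0},
    {"dx": -0.4,"dy": 0,"dz": 0,"spin": 0},
    {"dx": -0.3,"dy": 0,"dz": 0,"spin": 0},
    {"dx": -0.2,"dy": 0,"dz": 0,"spin": 0},
    {"dx": -0.1,"dy": 0,"dz": 0,"spin": 0},
  ],
)

```text
time: 16.9
ee_pos: [0.4939, 0.1773, 0.1968]
eef_rot: [1.0, 0.007, 0.0, -0.0]
ft_force: [0.9, 0.3, -5.1]
width: 0.0258
grip_force: 40.0
```

Call:
move_arm(
  steps=[
    {"dx": -0.1,"dy": 0,"dz": 0,"spin": 0},
    {"dx": -0.1,"dy": 0,"dz": 0,"spin": 0},
    {"dx": -0.1,"dy": 0,"dz": 0,"spin": 0},
  ],
)

```text
time: 17.2
ee_pos: [0.491, 0.1773, 0.1968]
eef_rot: [1.0, 0.007, 0.0, -0.0]
ft_force: [0.9, 0.6, -5.5]
width: 0.0259
grip_force: 40.0
```

Call:
move_arm(
  steps=[
    {"dx": -0.1,"dy": 0,"dz": 0,"spin": 0},
    {"dx": -0.1,"dy": 0,"dz": 0,"spin": 0},
  ],
)

```text
time: 17.4
ee_pos: [0.4889, 0.1772, 0.1967]
eef_rot: [1.0, 0.007, 0.0, -0.0]
ft_force: [1.4, -0.1, -5.8]
width: 0.0257
grip_force: 40.0
```

Call:
move_arm(
  steps=[
    {"dx": -0.1,"dy": 0,"dz": 0,"spin": 0},
    {"dx": -0.1,"dy": 0,"dz": 0,"spin": 0},
  ],
)

```text
time: 17.6
ee_pos: [0.4869, 0.1772, 0.1967]
eef_rot: [1.0, 0.007, 0.0, -0.0]
ft_force: [-0.0, 0.1, -5.3]
width: 0.0256
grip_force: 40.0
```

Call:
move_arm(
  steps=[
    {"dx": -0.1,"dy": 0,"dz": 0,"spin": 0},
    {"dx": -0.1,"dy": 0,"dz": 0,"spin": 0},
  ],
)

```text
time: 17.8
ee_pos: [0.4849, 0.1772, 0.1968]
eef_rot: [1.0, 0.007, 0.0, -0.0]
ft_force: [0.2, -0.3, -4.5]
width: 0.0255
grip_force: 40.0
```

Call:
move_arm(
  steps=[
    {"dx": -0.05,"dy": 0,"dz": 0,"spin": 0},
    {"dx": -0.05,"dy": 0,"dz": 0,"spin": 0},
  ],
)

```text
time: 18.0
ee_pos: [0.484, 0.1772, 0.1968]
eef_rot: [1.0, 0.007, 0.0, -0.0]
ft_force: [0.5, -0.1, -5.6]
width: 0.0255
grip_force: 40.0
```

Call:
move_arm(
  steps=[
    {"dx": -0.05,"dy": 0,"dz": 0,"spin": 0},
    {"dx": -0.05,"dy": 0,"dz": 0,"spin": 0},
  ],
)

```text
time: 18.2
ee_pos: [0.483, 0.1772, 0.1967]
eef_rot: [1.0, 0.007, 0.0, -0.0]
ft_force: [1.2, -0.6, -6.4]
width: 0.0259
grip_force: 40.0
```

Call:
move_arm(
  steps=[
    {"dx": -0.05,"dy": 0,"dz": 0,"spin": 0},
    {"dx": -0.05,"dy": 0,"dz": 0,"spin": 0},
  ],
)

```text
time: 18.4
ee_pos: [0.482, 0.1772, 0.1968]
eef_rot: [1.0, 0.007, 0.0, -0.0]
ft_force: [1.3, 0.2, -5.4]
width: 0.026
grip_force: 40.0
```

Call:
move_arm(
  steps=[
    {"dx": -0.05,"dy": 0,"dz": 0,"spin": 0},
    {"dx": -0.05,"dy": 0,"dz": 0,"spin": 0},
  ],
)

```text
time: 18.6
ee_pos: [0.481, 0.1771, 0.1967]
eef_rot: [1.0, 0.007, -0.0, -0.0]
ft_force: [1.3, 0.1, -5.7]
width: 0.026
grip_force: 40.0
```

Call:
move_arm(
  steps=[
    {"dx": -0.05,"dy": 0,"dz": 0,"spin": 0},
    {"dx": -0.05,"dy": 0,"dz": 0,"spin": 0},
  ],
)

```text
time: 18.8
ee_pos: [0.48, 0.1771, 0.1967]
eef_rot: [1.0, 0.007, -0.0, -0.0]
ft_force: [1.8, -0.7, -4.2]
width: 0.026
grip_force: 40.0
```

Call:
move_arm(
  steps=[
    {"dx": -0.05,"dy": 0,"dz": 0,"spin": 0},
    {"dx": -0.05,"dy": 0,"dz": 0,"spin": 0},
  ],
)

```text
time: 19.0
ee_pos: [0.4791, 0.1771, 0.1968]
eef_rot: [1.0, 0.007, 0.0, -0.0]
ft_force: [2.6, -0.3, -5.6]
width: 0.0256
grip_force: 40.0
```

Call:
move_arm(
  steps=[
    {"dx": -0.05,"dy": 0,"dz": 0,"spin": 0},
  ],
)

```text
time: 19.1
ee_pos: [0.4788, 0.1771, 0.1969]
eef_rot: [1.0, 0.007, 0.001, -0.0]
ft_force: [4.4, -0.1, -6.3]
width: 0.0259
grip_force: 40.0
```

Call:
move_arm(
  steps=[
    {"dx": -0.05,"dy": 0,"dz": 0,"spin": 0},
  ],
)

```text
time: 19.2
ee_pos: [0.4785, 0.1771, 0.1971]
eef_rot: [1.0, 0.007, 0.001, -0.0]
ft_force: [6.3, 0.3, -6.9]
width: 0.0256
grip_force: 40.0
```

Call:
move_arm(
  steps=[
    {"dx": -0.05,"dy": 0,"dz": 0,"spin": 0},
  ],
)

```text
time: 19.3
ee_pos: [0.4783, 0.1771, 0.1972]
eef_rot: [1.0, 0.007, 0.001, -0.0]
ft_force: [8.6, -0.5, -8.7]
width: 0.0257
grip_force: 40.0
```

Call:
move_arm(
  steps=[
    {"dx": -0.05,"dy": 0,"dz": 0,"spin": 0},
  ],
)

```text
time: 19.4
ee_pos: [0.4781, 0.1771, 0.1973]
eef_rot: [1.0, 0.007, 0.002, -0.0]
ft_force: [9.6, -0.0, -9.7]
width: 0.0259
grip_force: 40.0
```

Call:
move_arm(
  steps=[
    {"dx": 0.04,"dy": 0,"dz": 0,"spin": 0},
    {"dx": 0,"dy": 0,"dz": 0,"spin": 0},
    {"dx": 0,"dy": 0,"dz": 0,"spin": 0},
    {"dx": 0,"dy": 0,"dz": 0,"spin": 0},
    {"dx": 0,"dy": 0,"dz": 0,"spin": 0},
    {"dx": 0,"dy": 0,"dz": 0,"spin": 0},
  ],
)

```text
time: 20.0
ee_pos: [0.4783, 0.1771, 0.1972]
eef_rot: [1.0, 0.007, 0.001, -0.0]
ft_force: [6.6, 0.3, -8.2]
width: 0.0258
grip_force: 40.0
```

Call:
move_arm(
  steps=[
    {"dx": 0,"dy": 0,"dz": 0,"spin": 0},
    {"dx": 0,"dy": 0,"dz": 0,"spin": 0},
    {"dx": 0,"dy": 0,"dz": 0,"spin": 0},
    {"dx": 0,"dy": 0,"dz": 0,"spin": 0},
    {"dx": 0,"dy": 0,"dz": 0,"spin": 0},
    {"dx": 0,"dy": 0,"dz": 0,"spin": 0},
  ],
)

```text
time: 20.6
ee_pos: [0.4783, 0.1771, 0.1972]
eef_rot: [1.0, 0.007, 0.002, -0.0]
ft_force: [8.2, -0.7, -8.4]
width: 0.0258
grip_force: 40.0
```

The tug held about 7 N for over a second. Now relax forward 1 cm, lower to the bench, then release.

Call:
move_arm(
  steps=[
    {"dx": 0.3,"dy": 0,"dz": 0,"spin": 0},
    {"dx": 0.4,"dy": 0,"dz": 0,"spin": 0},
    {"dx": 0.4,"dy": 0,"dz": 0,"spin": 0},
    {"dx": 0,"dy": 0,"dz": 0.3,"spin": 0},
    {"dx": 0,"dy": 0,"dz": 0.3,"spin": 0},
    {"dx": 0,"dy": 0,"dz": 0.2,"spin": 0},
    {"dx": 0,"dy": 0,"dz": 0.1,"spin": 0},
    {"dx": 0,"dy": 0,"dz": 0,"spin": 0},
  ],
)

```text
time: 21.4
ee_pos: [0.4882, 0.1772, 0.1875]
eef_rot: [1.0, 0.007, -0.0, 0.0]
ft_force: [-1.5, 1.2, -4.3]
width: 0.0258
grip_force: 40.0
```

Call:
move_arm(
  steps=[
    {"dx": 0,"dy": 0,"dz": 0.05,"spin": 0},
    {"dx": 0,"dy": 0,"dz": 0.05,"spin": 0},
    {"dx": 0,"dy": 0,"dz": 0,"spin": 0},
  ],
)

```text
time: 21.7
ee_pos: [0.4884, 0.1773, 0.1867]
eef_rot: [1.0, 0.007, 0.0, -0.0]
ft_force: [-0.4, 0.2, -5.5]
width: 0.0258
grip_force: 40.0
```

Call:
move_arm(
  steps=[
    {"dx": 0,"dy": 0,"dz": 0.05,"spin": 0},
    {"dx": 0,"dy": 0,"dz": 0,"spin": 0},
  ],
)

```text
time: 21.9
ee_pos: [0.4884, 0.1772, 0.1865]
eef_rot: [1.0, 0.007, -0.0, -0.0]
ft_force: [-3.5, -0.6, 3.5]
width: 0.0259
grip_force: 40.0
```

Call:
move_arm(
  steps=[
    {"dx": 0,"dy": 0,"dz": 0.05,"spin": 0},
    {"dx": 0,"dy": 0,"dz": 0,"spin": 0},
  ],
)

```text
time: 22.1
ee_pos: [0.4885, 0.1771, 0.1865]
eef_rot: [1.0, 0.007, -0.0, -0.0]
ft_force: [-6.7, -1.5, 13.7]
width: 0.0254
grip_force: 40.0
```

It's on the bench. Ease off slightly, open, and check before lifting.

Call:
move_arm(
  steps=[
    {"dx": 0,"dy": 0,"dz": -0.07,"spin": 0},
    {"dx": 0,"dy": 0,"dz": 0,"spin": 0},
  ],
)

```text
time: 22.3
ee_pos: [0.4885, 0.1773, 0.1866]
eef_rot: [1.0, 0.007, 0.0, -0.0]
ft_force: [-1.7, -0.7, 0.9]
width: 0.026
grip_force: 40.0
```

Call:
move_arm(
  steps=[
    {"dx": 0,"dy": 0,"dz": 0,"spin": 0},
    {"dx": 0,"dy": 0,"dz": 0,"spin": 0},
    {"dx": 0,"dy": 0,"dz": 0,"spin": 0},
    {"dx": 0,"dy": 0,"dz": 0,"spin": 0},
    {"dx": 0,"dy": 0,"dz": 0,"spin": 0},
    {"dx": 0,"dy": 0,"dz": 0,"spin": 0},
    {"dx": 0,"dy": 0,"dz": 0,"spin": 0},
    {"dx": 0,"dy": 0,"dz": 0,"spin": 0},
  ],
  claw=6,
)

```text
time: 23.1
ee_pos: [0.4884, 0.1773, 0.1864]
eef_rot: [1.0, 0.007, 0.0, -0.0]
ft_force: [-0.4, -0.3, -0.1]
width: 0.0597
grip_force: 0.0
```

Call:
move_arm(
  steps=[
    {"dx": 0,"dy": 0,"dz": -0.5,"spin": 0},
    {"dx": 0,"dy": 0,"dz": -1,"spin": 0},
    {"dx": 0,"dy": 0,"dz": -2,"spin": 0},
    {"dx": 0,"dy": 0,"dz": -2,"spin": 0},
    {"dx": -1,"dy": 0,"dz": -2,"spin": 0},
    {"dx": -2,"dy": 0,"dz": -2,"spin": 0},
    {"dx": -2,"dy": 0,"dz": -1,"spin": 0},
    {"dx": -1.5,"dy": 0,"dz": 0,"spin": 0},
    {"dx": 0,"dy": 0,"dz": 0,"spin": 0},
    {"dx": 0,"dy": 0,"dz": 0,"spin": 0},
    {"dx": 0,"dy": 0,"dz": 0,"spin": 0},
  ],
)

```text
time: 24.2
ee_pos: [0.424, 0.1764, 0.2917]
eef_rot: [1.0, 0.007, 0.0, 0.0]
ft_force: [0.2, -0.3, -0.8]
width: 0.0601
grip_force: 0.0
```

```bash
python3 - <<'E'
from h import *
goal(.395,.174,.015-np.pi/2,.1965)
c=cam('top');s=cam('side')
f=lambda i,x,y,w,h,k:cv2.resize(i[y:y+h,x:x+w,::-1],None,fx=k,fy=k,interpolation=cv2.INTER_CUBIC)
cv2.imwrite('pics/g6.png',np.hstack([f(c['img'],220,185,65,90,6),f(s['img'],235,165,65,90,6)]))
E
```

```text
t 24.2 pos [0.424  0.1764 0.2917] tilt [ 7.e-04 -0.e+00 -1.e+00] yawy -1.5572 | shift cm [-2.91  0.2   9.52] spin -0.001 F [ 0.22 -0.25 -0.77] w 0.0601 grip 0.0 q7 -1.91
```

View pics/g6.png

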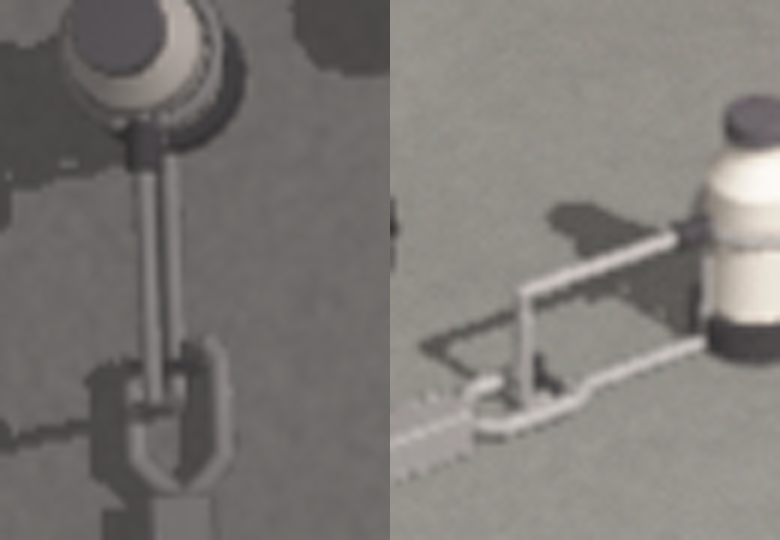

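The weight lies flat and hooked, with the eye bar inside the hook and the gate shut behind it (top crop, gate about (160,362), bar end about (165,400)). The robot is clear, so I'm handing in.

```bash
python3 -c "
from h import *
print(job.close_job())"
```

```text
the job is handed in; nothing more can be done
None
```

The weight is hooked on the eye with the gate shut, it held a pull of about 7 N for over a second, and it now lies flat and released on the bench; I've handed the job in, but no verdict came back.

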